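# Hardness check on two welded bosses

### The arm

A 7-joint arm with a two-finger parallel gripper is mounted at the origin on the work surface. World frame = base frame: x ahead of the robot, y to its left, z up, the work surface at z = 0. Lengths are in m, angles in rad, forces in N, time in s.
With the tool pointing down it reaches from about 0.425 to 0.8 m from the base axis. Payload 8.3 kg.
Tool frame: the origin (TCP) lies midway between the tips of the shut fingers; the grasp point (between the pads) lies 19 mm behind it; z points along the fingers, y is the line along which they close (so a half turn about z gives the same grasp; the last joint's range is limited). The gripper opens to 85 mm and grips with 20 to 120 N. Pads are 22 mm wide; open, the fingers measure 114 mm over their backs; the gripper's body (76 mm by 85 mm) begins 54 mm behind the grasp point. The pads swing forward as they close: fully open they stand 13 mm farther back than shut.
Start: joints at [-1.196, 0.383, 0.016, 1.37, -0.006, 1.388, -0.046], TCP at [0.265, 0.566, 0.231] pointing down, gripper open.
Joint ranges: [-2.95, 2.95], [-0.25, 2.06], [-1.52, 1.56], [0.18, 2.33], [-1.44, 4.58], [0.02, 2.06], [-3.01, 3.01]. Speed limits (rad/s): [2.39, 2.39, 3.01, 3.01, 3.14, 3.14, 3.14].

### API

Orientations are given as a rotation vector (axis times angle).
In Python, from plant import manip, vision, ticket gives the robot as it stands. The module is installed in compiled form; this text tells all that it offers.
- The arm moves only by the tool send_rows, never from a script. Its argument "deltas" is a list of rows, each a list of 3 entries, a list of its own where there are three numbers: the shift along the tool's x, y, z in units of 0.05 m (1.0 is 0.05 m), then the turn, a rotation vector about the tool's x, y, z in units of 0.5 rad (1.0 is 0.5 rad), then the opening, from -1 (shut) to 1 (fully open). A call has 1 to 20 rows; each row shifts and turns the commanded pose from where the row before left it, along the tool's axes as they then stand; what a row does not reach is not made up. A row lasts 1/8 s, in which the tool goes at most 62.5 mm and 10.7 degrees, less where a joint would pass 70% of its speed; a pose out of reach is approached as far as the arm can. A call with a number of a shift or a turn outside -1 to 1 is refused whole. A call with a gripper value outside its range is refused whole. The fingers move at their own pace and stop on an object; "squeeze" is the grip in N (left out, the last holds). Time passes only in rows, so rows that do not move let the fingers close. It gives the time, the measured TCP pose, the force, the opening and the grip force at its end, in the units of the state.
- manip.get_obs(): the state, without advancing time (a new reading comes with each control period).
- vision.grab_frame(name): name is "scene" or "top" or "wrist"; returns a dict with "img" (480x640x3 uint8, red, green, blue), "camera_matrix" (3x3 intrinsics, pixels), "distortion" ([k1, k2, p1, p2, k3] as OpenCV has them; the pictures are not rectified), "R" (3x3) and "t" (3): a world point X has camera coordinates R X + t; the wrist camera has in their place "mount" (4x4, takes a point from camera to tool coordinates, whose origin is the TCP and whose axes are the flange's). Camera axes: x right, y down, z forward; pixel columns grow to the right and rows downward; lengths in m; the calibration is good to about 2 mm. A picture is of the moment at which its call begins: read the wrist's pose just before it. There is no depth.
- ticket.sign_off(): hands the job in; it is judged then, once.
The state is a dict: "time": time; "qpos": joint angles; "qvel": joint speeds; "tau": joint torques, N m; "ee_pos": TCP position; "eef_rot": TCP orientation; "contact_force": force on the tool from outside, world axes, zero at the start; "moment": the same for the moment, N m; "opening": opening from 0.0 (shut) to 1.0 (fully open); "grip_force": force on a finger pad.
Only numpy, scipy, OpenCV 4.12 (cv2) and the standard library are available. Lean on these libraries where they do the work, as an engineer would, in place of code of your own. Each camera call takes 0.05 s, during which the arm holds its last target. There are 200 camera calls.

### The job

Take the hardness probe out of its stand and, holding it upright, press its tip onto the middle of the top of the solid round boss, then onto the middle of the top of the solid square boss, resting it there for about half a second each time. Do not touch the hollow pipe stub with the probe. Then hang the probe back upright in its stand and let go.

Things in the scene. Friction and masses are not known exactly. Their poses are not given: they have to be found in the camera images.
- probe_center (a point): middle of the handle of the hardness probe, a loose upright tool of about 0.25 kg, 130 mm tall. From the top: round black handle 32 mm in diameter, 60 mm high (this point is 30 mm below its top); aluminium collar 52 mm in diameter, 10 mm high; round steel stem 20 mm in diameter, 60 mm long, ending in the tip. z points up along the probe
- probe_tip (a point): the probe's rigid tip, flat, 14 mm wide, 100 mm below probe_center along the probe. At the start the probe hangs in the middle of a fixed grey stand: the collar rests on the stand's flat top (106 mm square, 80 mm above the table), the stem passes a 34 mm hole in it, 10 mm deep and open beneath. Put it back to where it hung at the start
- round_top (a point): centre of the flat top of the solid round steel boss, 40 mm in diameter, 20 mm high, with a small bright test mark there. It, the square boss and the pipe stub are welded in a row, 80 mm apart and in any order, on a fixed steel plate of 130 x 280 x 12 mm; all their tops are 32 mm above the table. Rigid; z up
- square_top (a point): centre of the flat top of the solid square steel boss, 40 x 40 mm and 20 mm high, with the same test mark, on the same plate. Rigid; z up
- pipe_top (a point): centre of the open mouth of the hollow pipe stub, 42 mm outside diameter with a 32 mm bore, 20 mm high, on the same plate: not to be touched with the probe
Not all that is in view belongs to the job. What is shaped like the part that bears probe_center but blue, pink or turquoise is not meant.

How it is judged:
On the way, in this order (a step that is already met when the one before it is completed fails the run):
1. the upright probe's tip rests on the round boss within 14 mm of the middle of its top (contact force between probe and round_boss above 0.5 N and distance between probe_tip and round_top below 0.014 m and angle between probe_center's own z axis and vertical below 0.26 rad), for 0.3 s.
2. the upright probe's tip rests on the square boss within 14 mm of the middle of its top (contact force between probe and square_boss above 0.5 N and distance between probe_tip and square_top below 0.014 m and angle between probe_center's own z axis and vertical below 0.26 rad), for 0.3 s.
At the end, for the whole second after the job is handed in: the probe hangs again in its stand, tip and handle within 15 mm of where they were at the start, upright within 10 degrees, at rest and released (distance of each of probe_center, probe_tip from where it was at the start of the episode below 0.015 m and angle between probe_center's own z axis and vertical below 0.17 rad and linear speed of probe below 0.02 m/s); the robot touches nothing.
It fails at once if the probe touches the pipe stub (contact force between probe and pipe_stub above 0.5 N).
It also fails if it takes over 58 s, if anything falls off the work surface, if the arm or the gripper's body presses on something with over 40 N, if the wrist force passes 120 N, or if a joint passes its speed limit or range.

## Working session

There is one attempt and no reset: what is moved stays moved. The work goes in short steps, Python scripts to look and compute and a tool call to move; the robot and the scene stay as the last step left them, time stands still between calls to the robot, and variables do not carry over. Pictures are saved under pics/ and viewed, at most 10 in all, crops included, and the job is handed in when it is done.

Besides the shell and the picture viewer there is one more tool, called after "Emit:" as name(argument=value, ...), one argument or row to a line, values as JSON. send_rows: Moves the arm, as the interface text tells. Its arguments: {"type":"object","properties":{"deltas":{"type":"array"},"squeeze":{"type":"number"}},"required":["deltas"]}

```bash
mkdir -p pics
python3 - <<'E'
from plant import manip, vision
import cv2,pickle
o=manip.get_obs();print(o)
for n in("scene","top"):
    f=vision.grab_frame(n);pickle.dump(f,open(n+'.pkl','wb'));cv2.imwrite(f'pics/{n}0.png',f['img'][:,:,::-1])
    print(n,f['camera_matrix'],f['distortion'],f['R'],f['t'])
E
```

```text
{'time': 0.0, 'qpos': array([-1.195899  ,  0.38423892,  0.01632568,  1.37114211, -0.00632948,
        1.38818799, -0.04652688]), 'qvel': array([ 8.94510977e-04,  1.96182805e-03,  8.62911126e-04, -3.08425928e-05,
        1.90946269e-04,  1.40432093e-03, -1.54325478e-03]), 'tau': array([ 2.61647056e-04, -6.27593064e+01,  8.44282340e-01, -3.71835601e+01,
        1.65101682e-02,  1.38637499e-02,  3.40870679e-05]), 'ee_pos': array([0.26468853, 0.5656389 , 0.23028345]), 'eef_rot': array([-6.82000581e-01, -3.06622908e+00,  2.95338122e-03]), 'contact_force': array([-0.26312081, -0.39831588, -0.08456256]), 'moment': array([ 0.00346426, -0.0227604 ,  0.01503574]), 'grip_force': 0.0, 'opening': 0.9968061153035765}
scene [[512.13599521   0.         320.57233249]
 [  0.         512.13599521 240.70742603]
 [  0.           0.           1.        ]] [-0.00867521  0.          0.          0.          0.        ] [[-0.60122832  0.79900501 -0.01074778]
 [ 0.6630776   0.49135061 -0.56471469]
 [-0.44592894 -0.34664908 -0.82521622]] [ 0.39358107 -0.21082864  1.40444492]
top [[456.98059177   0.         323.30658954]
 [  0.         456.98059177 237.36670122]
 [  0.           0.           1.        ]] [-0.08478821  0.          0.          0.          0.        ] [[-0.01111893 -0.99930497 -0.03558011]
 [-0.98532263  0.01701093 -0.16985271]
 [ 0.17033991  0.03316931 -0.98482695]] [-0.07012092  0.50114156  1.0131751 ]
```

View pics/scene0.png

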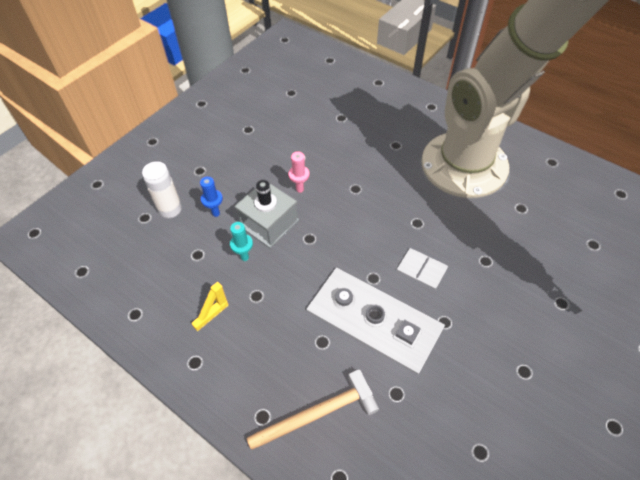

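View pics/top0.png

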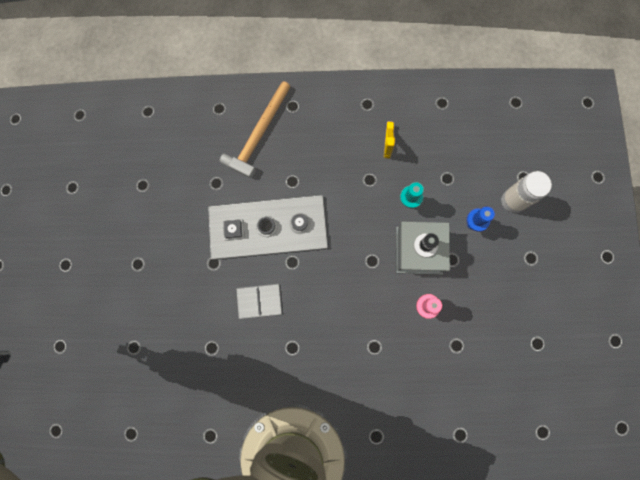

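Top view: square boss (232,229), pipe (265,226), round boss (300,222), probe handle top (431,240). Scene view agrees: round (344,297), square (408,331), handle top (263,184).

```bash
cat > h.py <<'E'
import numpy as np,cv2,pickle
from scipy.spatial.transform import Rotation as Ro
def onplane(f,px,z,R=None,t=None):
    R=f['R'] if R is None else R; t=f['t'] if t is None else t
    u=cv2.undistortPoints(np.array([[px]],float),f['camera_matrix'],f['distortion'])[0,0]
    d=R.T@np.array([u[0],u[1],1]);c=-R.T@t
    return c+d*(z-c[2])/d[2]
def bright(f,px,r=8):
    g=f['img'].astype(float).min(2);x,y=px
    w=g[y-r:y+r+1,x-r:x+r+1].copy();w=np.clip(w-0.75*w.max(),0,None)
    n,l=cv2.connectedComponents((w>0).astype(np.uint8));i=l[r,r]
    w*=(l==i);yy,xx=np.mgrid[y-r:y+r+1,x-r:x+r+1]
    return (w*xx).sum()/w.sum(),(w*yy).sum()/w.sum(),(w>0).sum()
E
python3 - <<'E'
from h import *
T=pickle.load(open('top.pkl','rb'));S=pickle.load(open('scene.pkl','rb'))
for n,a,b in(('round',(300,222),(344,297)),('square',(232,229),(408,331))):
    for f,p in((T,a),(S,b)):
        c=bright(f,p,5);print(n,c,onplane(f,c[:2],.032).round(4))
print('pipe',onplane(T,(265,226),.032),onplane(S,(375,314),.032))
print('handle',onplane(T,(431,240),.15),onplane(S,(263,184),.15))
a=cv2.resize(T['img'][215:280,390:460],None,fx=5.5,fy=5.5,interpolation=2)
b=cv2.resize(S['img'][170:235,230:300],None,fx=5.5,fy=5.5,interpolation=2)
cv2.imwrite('pics/c1.png',np.hstack([a,b])[:,:,::-1])
E
```

```text
round (np.float64(298.8425475453339), np.float64(221.34674922600618), np.int64(56)) [ 0.5409 -0.0198  0.032 ]
round (np.float64(343.8041175593018), np.float64(295.13755035058927), np.int64(67)) [ 0.5425 -0.0191  0.032 ]
square (np.float64(231.4726211849192), np.float64(227.92594254937163), np.int64(56)) [0.5282 0.14   0.032 ]
square (np.float64(408.0528946535906), np.float64(330.068585890541), np.int64(77)) [0.5293 0.14   0.032 ]
pipe [0.53128329 0.06012451 0.032     ] [0.53978995 0.06245562 0.032     ]
handle [ 0.47202747 -0.30250935  0.15      ] [ 0.47223184 -0.30047597  0.15      ]
```

View pics/c1.png

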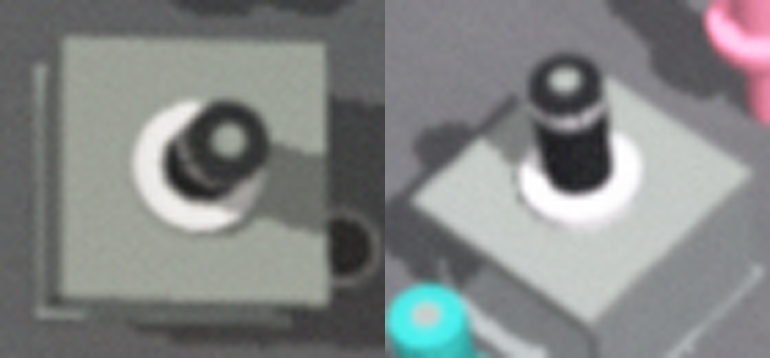

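Round (0.542,-0.0195), square (0.529,0.140) are 160 mm apart, as expected, and the handle is near (0.472,-0.302). The crop shows the handle top at about (431.5,239.6) in the top image and (262.2,184) in the scene image, with the collar seated on the stand. I'll swing round to the stand along an arc.

Emit:
send_rows(
  deltas=[
    [[-1, 0, 0], [0, 0, 0.17], 1],
    [[-1, 0, 0], [0, 0, 0.17], 1],
    [[-1, 0, 0], [0, 0, 0.17], 1],
    [[-1, 0, 0], [0, 0, 0.17], 1],
    [[-1, 0, 0], [0, 0, 0.17], 1],
    [[-1, 0, 0], [0, 0, 0.17], 1],
    [[-1, 0, 0], [0, 0, 0.17], 1],
    [[-1, 0, 0], [0, 0, 0.17], 1],
    [[-1, 0, 0], [0, 0, 0.17], 1],
    [[-1, 0, 0], [0, 0, 0.17], 1],
    [[-1, 0, 0], [0, 0, 0.17], 1],
    [[-1, 0, 0], [0, 0, 0.17], 1],
    [[-1, 0, 0], [0, 0, 0.17], 1],
    [[-1, 0, 0], [0, 0, 0.17], 1],
    [[-1, 0, 0], [0, 0, 0.17], 1],
    [[-1, 0, 0], [0, 0, 0.17], 1],
    [[-1, 0, 0], [0, 0, 0.17], 1],
    [[-1, 0, 0], [0, 0, 0.17], 1],
    [[-1, 0, 0], [0, 0, 0.17], 1],
    [[-1, 0, 0], [0, 0, 0.17], 1],
  ],
  squeeze=60,
)

```text
time: 2.6
ee_pos: [0.5468, -0.2729, 0.2308]
eef_rot: [-2.756, -1.508, 0.001]
contact_force: [0.1, -1.1, -0.2]
opening: 0.997
grip_force: 0.0
```

```bash
cat >> h.py <<'E'
def plan(o,goal):
    Rt=Ro.from_rotvec(o['eef_rot']);d=Rt.inv().apply(np.array(goal)-o['ee_pos'])
    y=Rt.as_matrix()[:,1];print('t',o['time'],'pos',o['ee_pos'].round(4),'yaw y',np.degrees(np.arctan2(y[1],y[0])).round(1),'tilt',Rt.as_matrix()[:,2].round(3))
    print('units',(d/.05).round(3),'F',o['contact_force'].round(1),'open',round(o['opening'],3),'grip',o['grip_force'])
E
python3 - <<'E'
from h import *
from plant import manip,vision
o=manip.get_obs();plan(o,(.472,-.302,.23))
f=vision.grab_frame('wrist');f['o']=o;pickle.dump(f,open('w.pkl','wb'));cv2.imwrite('pics/w.png',f['img'][:,:,::-1])
Rt=Ro.from_rotvec(o['eef_rot']).as_matrix();M=f['mount'];Rc=(Rt@M[:3,:3]).T;c=o['ee_pos']+Rt@M[:3,3];t=-Rc@c
for X in((.472,-.302,.15),(.472,-.302,.09)): print(cv2.projectPoints(np.array([X]),cv2.Rodrigues(Rc)[0],t,f['camera_matrix'],f['distortion'])[0].ravel())
E
```

```text
t 2.6 pos [ 0.5468 -0.2729  0.2308] yaw y -32.6 tilt [-0.001  0.    -1.   ]
units [-1.297 -0.946  0.016] F [ 0.1 -1.1 -0.2] open 0.997 grip 0.0
[257.99253641 331.69952471]
[269.27388549 295.69716427]
```

View pics/w.png

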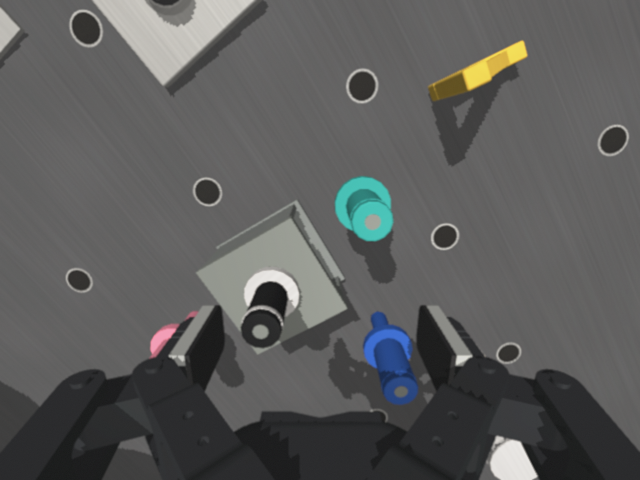

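Wrist view: handle top (261,331), collar (272,296), both 3 px from the prediction, so about 1 mm correction along tool y. Turquoise and blue stay clear of the fingers. Next: move over it, descend and grip.

Emit:
send_rows(
  deltas=[
    [[-0.65, -0.46, 0], [0, 0, 0], 1],
    [[-0.65, -0.46, 0], [0, 0, 0], 1],
    [[0, 0, 0.7], [0, 0, 0], 1],
    [[0, 0, 0.7], [0, 0, 0], 1],
    [[0, 0, 0.7], [0, 0, 0], 1],
    [[0, 0, 0.3], [0, 0, 0], 1],
    [[0, 0, 0.25], [0, 0, 0], 1],
    [[0, 0, 0], [0, 0, 0], 1],
  ],
)

```text
time: 3.65
ee_pos: [0.474, -0.3017, 0.0987]
eef_rot: [-2.754, -1.511, 0.001]
contact_force: [0.3, 0.2, 0.0]
opening: 1.002
grip_force: 0.0
```

Emit:
send_rows(
  deltas=[
    [[0, 0, 0], [0, 0, 0], -1],
    [[0, 0, 0], [0, 0, 0], -1],
    [[0, 0, 0], [0, 0, 0], -1],
    [[0, 0, 0], [0, 0, 0], -1],
    [[0, 0, 0], [0, 0, 0], -1],
    [[0, 0, 0], [0, 0, 0], -1],
    [[0, 0, 0], [0, 0, 0], -1],
    [[0, 0, 0], [0, 0, 0], -1],
  ],
)

```text
time: 4.65
ee_pos: [0.4742, -0.3019, 0.0995]
eef_rot: [2.754, 1.511, 0.001]
contact_force: [-1.7, 1.7, 5.4]
opening: 0.361
grip_force: 59.0
```

Emit:
send_rows(
  deltas=[
    [[0, 0, -0.2], [0, 0, 0], -1],
    [[0, 0, -0.5], [0, 0, 0], -1],
    [[0, 0, -0.7], [0, 0, 0], -1],
    [[0, 0, -0.7], [0, 0, 0], -1],
    [[0, 0, -0.5], [0, 0, 0], -1],
    [[0, 0, -0.2], [0, 0, 0], -1],
    [[0, 0, 0], [0, 0, 0], -1],
  ],
)

```text
time: 5.52
ee_pos: [0.474, -0.3018, 0.2388]
eef_rot: [2.754, 1.511, 0.0]
contact_force: [-0.1, 0.1, -3.3]
opening: 0.361
grip_force: 59.7
```

Run:
```python
from h import *
from plant import manip,vision
o=manip.get_obs();plan(o,(.542,-.0195,.24))
f=vision.grab_frame('scene');f['o']=o;pickle.dump(f,open('s1.pkl','wb'))
a=f['img'];p=o['ee_pos'].copy()
c=cv2.projectPoints(np.array([p]),cv2.Rodrigues(f['R'])[0],f['t'],f['camera_matrix'],f['distortion'])[0].ravel();print(c)
x,y=c.astype(int);x0,y0=x-50,y-40
cv2.imwrite('pics/s1.png',cv2.resize(a[y0:y0+100,x0:x0+100],None,fx=6,fy=6,interpolation=2)[:,:,::-1]);print(x0,y0)
# expected tip pixel if not tilted/slipped
for d in(.0795,.0):
  q=p-[0,0,d];print(d,cv2.projectPoints(np.array([q]),cv2.Rodrigues(f['R'])[0],f['t'],f['camera_matrix'],f['distortion'])[0].ravel())
```

```text
t 5.525 pos [ 0.474  -0.3018  0.2388] yaw y -32.5 tilt [ 0. -0. -1.]
units [ 5.493 -1.884 -0.024] F [-0.1  0.1 -3.3] open 0.361 grip 59.709593653678894
[257.74655393 157.1370886 ]
207 117
0.0795 [261.64810519 181.53843319]
0.0 [257.74655393 157.1370886 ]
```

View pics/s1.png

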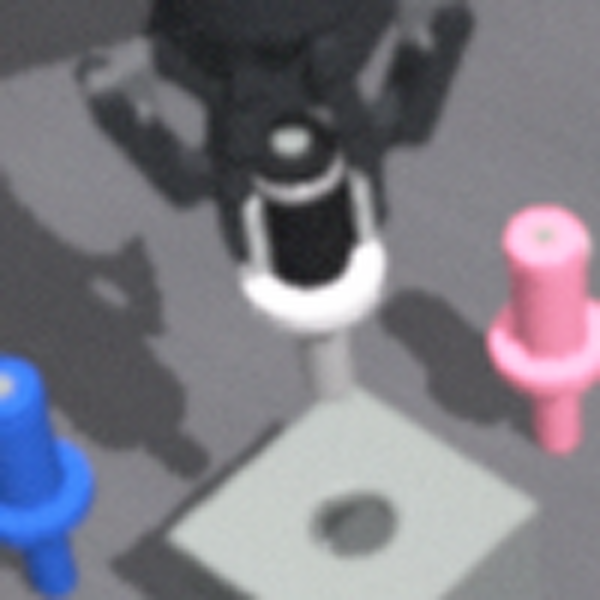

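Probe hangs upright in the grip; tip at scene pixel (262.4,182.4), predicted (261.6,181.5), so the tip lies 0.0795 below the TCP.

Emit:
send_rows(
  deltas=[
    [[0.3, -0.1, 0], [0, 0, 0], -1],
    [[0.7, -0.24, 0], [0, 0, 0], -1],
    [[0.8, -0.28, 0], [0, 0, 0], -1],
    [[0.8, -0.28, 0], [0, 0, 0], -1],
    [[0.8, -0.28, 0], [0, 0, 0], -1],
    [[0.8, -0.28, 0], [0, 0, 0], -1],
    [[0.8, -0.28, 0], [0, 0, 0], -1],
    [[0.3, -0.1, 0], [0, 0, 0], -1],
    [[0.19, -0.05, 0], [0, 0, 0], -1],
    [[0, 0, 0.4], [0, 0, 0], -1],
    [[0, 0, 0.6], [0, 0, 0], -1],
    [[0, 0, 0.6], [0, 0, 0], -1],
    [[0, 0, 0.3], [0, 0, 0], -1],
    [[0, 0, 0], [0, 0, 0], -1],
  ],
)

```text
time: 7.32
ee_pos: [0.541, -0.02, 0.143]
eef_rot: [-2.755, -1.51, 0.003]
contact_force: [0.9, -1.1, -2.8]
opening: 0.356
grip_force: 59.8
```

Run:
```python
from h import *
from plant import manip,vision
o=manip.get_obs();plan(o,(.542,-.0195,.1115))
print('hole',onplane(pickle.load(open('s1.pkl','rb')),(266.1,204.3),.08))
f=vision.grab_frame('scene');pickle.dump(f,open('s2.pkl','wb'))
x0,y0=300,230
cv2.imwrite('pics/s2.png',cv2.resize(f['img'][y0:y0+120,x0:x0+120],None,fx=5,fy=5,interpolation=2)[:,:,::-1])
q=o['ee_pos']-[0,0,.0795];print(cv2.projectPoints(np.array([q]),cv2.Rodrigues(f['R'])[0],f['t'],f['camera_matrix'],f['distortion'])[0].ravel())
```

```text
t 7.325 pos [ 0.541 -0.02   0.143] yaw y -32.5 tilt [-0.002 -0.001 -1.   ]
units [0.021 0.012 0.631] F [ 0.9 -1.1 -2.8] open 0.356 grip 59.794376492500305
hole [ 0.47494241 -0.29787861  0.08      ]
[344.22150552 287.51347307]
```

View pics/s2.png

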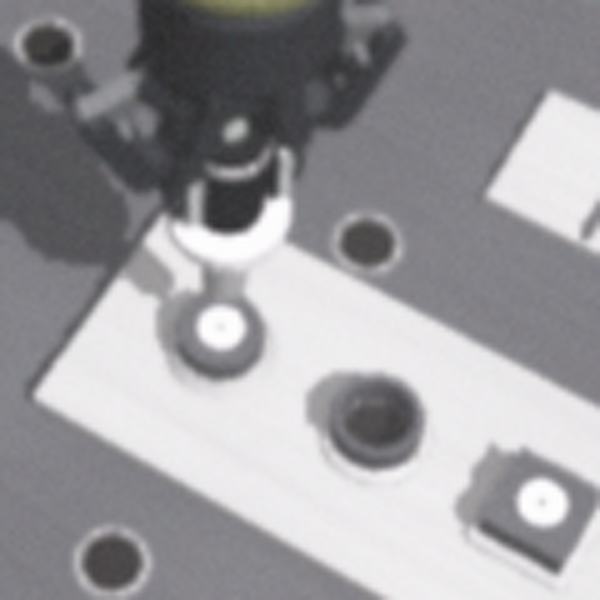

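The tip hangs directly over the round boss's mark (tip about (344,289), mark (344,295)). I'll lower it gently.

Emit:
send_rows(
  deltas=[
    [[0.02, 0.01, 0.35], [0, 0, 0], -1],
    [[0, 0, 0.18], [0, 0, 0], -1],
    [[0, 0, 0.06], [0, 0, 0], -1],
    [[0, 0, 0.04], [0, 0, 0], -1],
    [[0, 0, 0.03], [0, 0, 0], -1],
  ],
)

```text
time: 8.0
ee_pos: [0.5431, -0.0188, 0.1114]
eef_rot: [2.754, 1.511, 0.001]
contact_force: [-3.7, 0.8, 9.2]
opening: 0.361
grip_force: 60.8
```

Emit:
send_rows(
  deltas=[
    [[0, 0, 0.01], [0, 0, 0], -1],
    [[0, 0, 0], [0, 0, 0], -1],
    [[0, 0, 0], [0, 0, 0], -1],
    [[0, 0, 0], [0, 0, 0], -1],
    [[0, 0, 0], [0, 0, 0], -1],
  ],
)

```text
time: 8.62
ee_pos: [0.543, -0.0188, 0.1115]
eef_rot: [2.754, 1.511, 0.002]
contact_force: [-3.5, -0.0, 5.5]
opening: 0.358
grip_force: 60.6
```

Run:
```python
from h import *
from plant import manip
plan(manip.get_obs(),(.529,.140,.1115))
```

```text
t 8.625 pos [ 0.543  -0.0188  0.1115] yaw y -32.5 tilt [ 0.001  0.001 -1.   ]
units [ 2.528e+00 -1.943e+00  1.000e-03] F [-3.5 -0.   5.5] open 0.358 grip 60.637856125831604
```

Emit:
send_rows(
  deltas=[
    [[0, 0, -0.3], [0, 0, 0], -1],
    [[0, 0, -0.6], [0, 0, 0], -1],
    [[0, 0, -0.4], [0, 0, 0], -1],
    [[0.3, -0.23, 0], [0, 0, 0], -1],
    [[0.6, -0.46, 0], [0, 0, 0], -1],
    [[0.7, -0.54, 0], [0, 0, 0], -1],
    [[0.6, -0.46, 0], [0, 0, 0], -1],
    [[0.33, -0.25, 0], [0, 0, 0], -1],
    [[0, 0, 0.3], [0, 0, 0], -1],
    [[0, 0, 0.3], [0, 0, 0], -1],
    [[0, 0, 0], [0, 0, 0], -1],
  ],
)

```text
time: 10.0
ee_pos: [0.5277, 0.138, 0.1434]
eef_rot: [2.756, 1.508, -0.006]
contact_force: [-0.5, -0.1, -1.6]
opening: 0.363
grip_force: 59.9
```

Run:
```python
from h import *
from plant import manip,vision
o=manip.get_obs();plan(o,(.529,.140,.1115))
f=vision.grab_frame('scene')
x0,y0=340,260
cv2.imwrite('pics/s3.png',cv2.resize(f['img'][y0:y0+120,x0:x0+120],None,fx=5,fy=5,interpolation=2)[:,:,::-1])
q=o['ee_pos']-[0,0,.0795];print(cv2.projectPoints(np.array([q]),cv2.Rodrigues(f['R'])[0],f['t'],f['camera_matrix'],f['distortion'])[0].ravel())
```

```text
t 10.0 pos [0.5277 0.138  0.1434] yaw y -32.6 tilt [-0.003 -0.002 -1.   ]
units [0.049 0.001 0.639] F [-0.5 -0.1 -1.6] open 0.363 grip 59.90437567234039
[409.61731299 322.53597175]
```

View pics/s3.png

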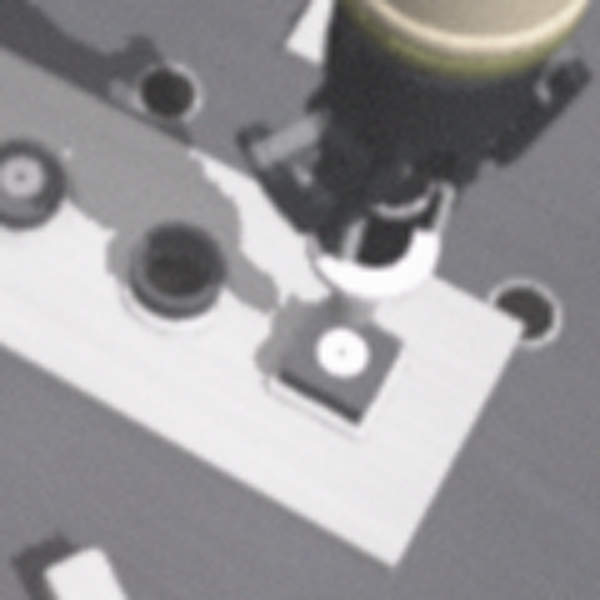

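The tip (about (409,324)) stands over the square boss's mark (408,330). Lowering.

Emit:
send_rows(
  deltas=[
    [[0.05, 0, 0.35], [0, 0, 0], -1],
    [[0, 0, 0.18], [0, 0, 0], -1],
    [[0, 0, 0.06], [0, 0, 0], -1],
    [[0, 0, 0.04], [0, 0, 0], -1],
    [[0, 0, 0.04], [0, 0, 0], -1],
    [[0, 0, 0.01], [0, 0, 0], -1],
    [[0, 0, 0], [0, 0, 0], -1],
    [[0, 0, 0], [0, 0, 0], -1],
  ],
)

```text
time: 11.05
ee_pos: [0.5302, 0.1421, 0.1115]
eef_rot: [-2.754, -1.512, -0.0]
contact_force: [-1.0, -0.5, -1.8]
opening: 0.362
grip_force: 60.0
```

Emit:
send_rows(
  deltas=[
    [[0, -0.02, 0.03], [0, 0, 0], -1],
    [[-0.02, 0, 0.02], [0, 0, 0], -1],
    [[0, 0, 0], [0, 0, 0], -1],
  ],
)

```text
time: 11.42
ee_pos: [0.5303, 0.1422, 0.1114]
eef_rot: [2.754, 1.511, 0.007]
contact_force: [-2.8, -0.8, 15.0]
opening: 0.36
grip_force: 61.8
```

Emit:
send_rows(
  deltas=[
    [[0, 0, 0], [0, 0, 0], -1],
    [[0, 0, 0], [0, 0, 0], -1],
    [[0, 0, 0], [0, 0, 0], -1],
    [[0, 0, 0], [0, 0, 0], -1],
  ],
)

```text
time: 11.92
ee_pos: [0.5303, 0.1423, 0.1114]
eef_rot: [2.754, 1.511, 0.007]
contact_force: [-4.1, -1.0, 14.2]
opening: 0.36
grip_force: 61.8
```

Run:
```python
from h import *
from plant import manip
plan(manip.get_obs(),(.474,-.3018,.1114))
```

```text
t 11.925 pos [0.5303 0.1423 0.1114] yaw y -32.5 tilt [ 0.004  0.002 -1.   ]
units [-8.096  3.82  -0.023] F [-4.1 -1.  14.2] open 0.36 grip 61.802154779434204
```

Both presses held. Returning to above the stand.

Emit:
send_rows(
  deltas=[
    [[0, 0, -0.35], [0, 0, 0], -1],
    [[0, 0, -0.7], [0, 0, 0], -1],
    [[0, 0, -0.8], [0, 0, 0], -1],
    [[0, 0, -0.5], [0, 0, 0], -1],
    [[0, 0, -0.2], [0, 0, 0], -1],
    [[-0.4, 0.19, 0], [0, 0, 0], -1],
    [[-0.7, 0.33, 0], [0, 0, 0], -1],
    [[-0.8, 0.38, 0], [0, 0, 0], -1],
    [[-0.8, 0.38, 0], [0, 0, 0], -1],
    [[-0.8, 0.38, 0], [0, 0, 0], -1],
    [[-0.8, 0.38, 0], [0, 0, 0], -1],
    [[-0.8, 0.38, 0], [0, 0, 0], -1],
    [[-0.8, 0.38, 0], [0, 0, 0], -1],
    [[-0.8, 0.38, 0], [0, 0, 0], -1],
    [[-0.7, 0.33, 0], [0, 0, 0], -1],
    [[-0.4, 0.19, 0], [0, 0, 0], -1],
    [[-0.3, 0.12, 0], [0, 0, 0], -1],
    [[0, 0, 0], [0, 0, 0], -1],
    [[0, 0, 0], [0, 0, 0], -1],
  ],
)

```text
time: 14.3
ee_pos: [0.4726, -0.3014, 0.2359]
eef_rot: [-2.752, -1.513, 0.0]
contact_force: [0.6, 0.8, -2.6]
opening: 0.361
grip_force: 60.1
```

Run:
```python
from h import *
from plant import manip,vision
o=manip.get_obs();plan(o,(.474,-.3018,.1820))
f=vision.grab_frame('scene')
cv2.imwrite('pics/s4.png',cv2.resize(f['img'][117:217,207:307],None,fx=6,fy=6,interpolation=2)[:,:,::-1])
```

```text
t 14.3 pos [ 0.4726 -0.3014  0.2359] yaw y -32.4 tilt [-0.     0.001 -1.   ]
units [0.008 0.03  1.079] F [ 0.6  0.8 -2.6] open 0.361 grip 60.050740242004395
```

View pics/s4.png

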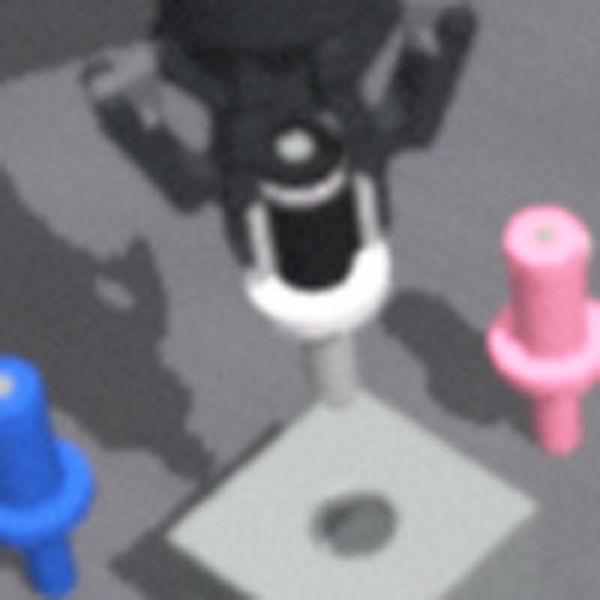

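The picture matches the one at lift-off: probe upright, tip over the hole (355,524 in the crop). I'll lower it in stages.

Emit:
send_rows(
  deltas=[
    [[0.01, 0.03, 0.3], [0, 0, 0], -1],
    [[0, 0, 0.5], [0, 0, 0], -1],
    [[0, 0, 0.4], [0, 0, 0], -1],
    [[0, 0, 0.2], [0, 0, 0], -1],
    [[0, 0, 0.15], [0, 0, 0], -1],
    [[0, 0, 0.15], [0, 0, 0], -1],
    [[0, 0, 0.15], [0, 0, 0], -1],
    [[0, 0, 0], [0, 0, 0], -1],
  ],
)

```text
time: 15.35
ee_pos: [0.4736, -0.3027, 0.1433]
eef_rot: [-2.754, -1.511, 0.001]
contact_force: [-0.2, -0.2, -2.5]
opening: 0.361
grip_force: 60.1
```

Emit:
send_rows(
  deltas=[
    [[0, 0, 0.25], [0, 0, 0], -1],
    [[0, 0, 0.25], [0, 0, 0], -1],
    [[0, 0, 0.2], [0, 0, 0], -1],
    [[0, 0, 0.1], [0, 0, 0], -1],
    [[0, 0, 0.06], [0, 0, 0], -1],
    [[0, 0, 0.02], [0, 0, 0], -1],
    [[0, 0, 0], [0, 0, 0], -1],
  ],
)

```text
time: 16.23
ee_pos: [0.474, -0.303, 0.1]
eef_rot: [2.754, 1.511, 0.0]
contact_force: [-0.3, 0.5, -2.8]
opening: 0.359
grip_force: 60.1
```

Emit:
send_rows(
  deltas=[
    [[0, 0.0, 0.02], [0, 0, 0], -1],
    [[0, 0, 0], [0, 0, 0], -0.1],
    [[0, 0, 0], [0, 0, 0], 0.2],
    [[0, 0, 0], [0, 0, 0], 1],
    [[0, 0, 0], [0, 0, 0], 1],
    [[0, 0, 0], [0, 0, 0], 1],
    [[0, 0, 0], [0, 0, 0], 1],
    [[0, 0, 0], [0, 0, 0], 1],
    [[0, 0, 0], [0, 0, 0], 1],
  ],
)

```text
time: 17.35
ee_pos: [0.4739, -0.3029, 0.0988]
eef_rot: [2.754, 1.511, -0.0]
contact_force: [0.6, 0.2, -1.5]
opening: 1.001
grip_force: 0.0
```

Emit:
send_rows(
  deltas=[
    [[0, 0, -0.3], [0, 0, 0], 1],
    [[0, 0, -0.6], [0, 0, 0], 1],
    [[0, 0, -0.8], [0, 0, 0], 1],
    [[0, 0, -0.8], [0, 0, 0], 1],
    [[0, 0, -0.4], [0, 0, 0], 1],
    [[0, 0, 0], [0, 0, 0], 1],
    [[0, 0, 0], [0, 0, 0], 1],
    [[0, 0, 0], [0, 0, 0], 1],
  ],
)

```text
time: 18.35
ee_pos: [0.4734, -0.3025, 0.2428]
eef_rot: [-2.753, -1.511, 0.002]
contact_force: [-0.9, -0.5, -0.0]
opening: 1.0
grip_force: 0.0
```

Run:
```python
from h import *
from plant import manip,vision
f=vision.grab_frame('scene');S=pickle.load(open('scene.pkl','rb'))
g=lambda a:cv2.resize(a['img'][150:240,215:305],None,fx=4.4,fy=4.4,interpolation=2)
cv2.imwrite('pics/s5.png',np.hstack([g(S),g(f)])[:,:,::-1])
```

```text
(no output)
```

View pics/s5.png

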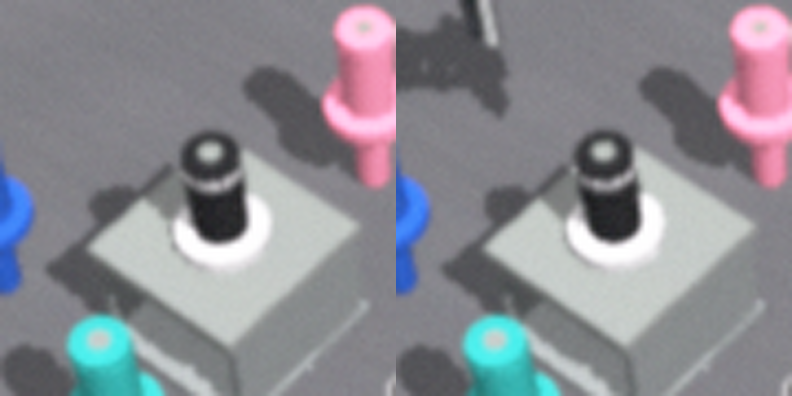

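The probe hangs as before: handle top at (211,152) at the start and (604-396=208,152) now, about 1 mm off. The gripper is clear.

```bash
python3 -c "
from plant import ticket;print(ticket.sign_off())"
```

```text
the job is handed in; nothing more can be done
None
```

I pressed the probe onto the round boss and then the square boss, hung it back upright in its stand about 1 mm from where it started, let go and handed the job in at about 18 s; no verdict was returned.

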